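# Sort the glue-up forceps by their ratchets

## Robot

A 7-joint arm with a two-finger parallel gripper is mounted at the origin on the work surface. World frame = base frame: x ahead of the robot, y to its left, z up, the work surface at z = 0. Lengths are in m, angles in rad, forces in N, time in s.
With the tool pointing down it reaches from about 0.4 to 0.85 m from the base axis. Payload 10.4 kg.
Tool frame: the origin (TCP) lies on the centre line of the jaws, within the pads' length; the fingertips stand 11 mm ahead of it and the grasp point (between the pads) lies 8 mm behind it (manip.finger_overhang is the distance from the TCP to the fingertips, in m); z points along the fingers, y is the line along which they close (so a half turn about z gives the same grasp; the last joint's range is limited). The gripper opens to 85 mm and grips with 20 to 120 N. Pads are 22 mm wide; open, the fingers measure 114 mm over their backs; the gripper's body (76 mm by 85 mm) begins 54 mm behind the grasp point. The pads swing forward as they close: fully open they stand 13 mm farther back than shut.
Start: joints at [-1.187, 0.332, -0.065, 1.46, 0.022, 1.35, -0.088], TCP at [0.247, 0.574, 0.242] pointing down, gripper open.
Joint ranges: [-2.6, 2.6], [-0.5, 2.12], [-1.47, 1.34], [0.16, 2.42], [-1.27, 4.41], [0.06, 2.06], [-2.6, 2.6]. Speed limits (rad/s): [2.22, 2.22, 2.79, 2.79, 3.14, 3.14, 3.14].

## Interface

Orientations are given as a unit quaternion [x, y, z, w].
In Python, from workcell import manip, imaging, workorder gives the robot as it stands.
- The arm moves only by the tool jog_arm, never from a script. Its argument "deltas" is a list of rows, each an object with "gripper": the opening, from 0 (shut) to 1 (fully open); "offset": the shift along the tool's x, y, z in m, a list of three; "rotation": the turn, a rotation vector about the tool's x, y, z in degrees, a list of three. In form: [{"gripper": gripper, "offset": [tx, ty, tz], "rotation": [ax, ay, az]}, ...]. A call has 1 to 20 rows; each row shifts and turns the commanded pose from where the row before left it, along the tool's axes as they then stand; what a row does not reach is not made up. A row lasts 1/10 s, in which the tool goes at most 50 mm and 8.59 degrees, less where a joint would pass 70% of its speed; a pose out of reach is approached as far as the arm can. A call with a gripper value outside its range is refused whole. The fingers move at their own pace and stop on an object; "newtons" is the grip in N (left out, the last holds). Time passes only in rows, so rows that do not move let the fingers close. It gives the time, the measured TCP pose, the force, the opening and the grip force at its end, in the units of the state.
- manip.get_obs(): the state, without advancing time (a new reading comes with each control period).
- imaging.camera(name): name is "side" or "top"; returns the picture (400x640x3 uint8, blue, green, red); there is no depth.
- imaging.camera_model(name): a dict with "camera_matrix" (3x3 intrinsics, pixels), "world_to_cam" (4x4, takes a point from world to camera coordinates). Camera axes: x right, y up, looking along -z (the intrinsics and any distortion apply to the point x, -y, -z); pixel columns grow to the right and rows downward; lengths in m; the calibration is good to about 2 mm. A picture is of the moment at which its call begins. camera_model takes no time and is no camera call.
- workorder.hand_in(): hands the job in; it is judged then, once.
The state is a dict: "clock": time; "joint_pos": joint angles; "joint_velocities": joint speeds; "tau": joint torques, N m; "position": TCP position; "ee_rot": TCP orientation; "ft_force": force on the tool from outside, world axes, zero at the start; "torque": the same for the moment, N m; "grip_width": opening from 0.0 (shut) to 1.0 (fully open); "grasp_force": force on a finger pad.
Only numpy, scipy, OpenCV 4.12 (cv2) and the standard library are available. Lean on these libraries where they do the work, as an engineer would, in place of code of your own. Each camera call takes 0.05 s, during which the arm holds its last target. There are 200 camera calls.

## Task

After a glue-up two steel locking forceps lie on the restorer's bench: one is ratcheted shut with its jaws together, the other stands open with its jaws apart. Lay the shut one flat on the floor of the oblong wooden tray, and the open one flat on the floor of the round wooden dish, ready for the next job. Set them down, do not drop or throw them; either may go first.

Things in the scene. Friction and masses are not known exactly. Their poses are not given: they have to be found in the camera images.
- shut_forceps_pivot (a point): Steel locking forceps with two finger rings, ratcheted SHUT: jaws together, 154 mm long, 62 mm wide over the rings. Legs 8 mm thick; jaws reach 62 mm ahead of the pivot, rings 92 mm behind. Grip across the pivot boss, an upright cylinder 18 mm in diameter, 16 mm high. 70 g. Point: boss centre, 8 mm above the surface below; x towards the jaws, y across (close the fingers along y), z up.
- open_forceps_pivot (a point): Steel locking forceps standing OPEN (stiff pivot): jaw tips 33 mm apart, 101 mm wide over the rings. Legs 8 mm thick; jaws reach 62 mm ahead of the pivot, rings 92 mm behind. Grip across the pivot boss, an upright cylinder 18 mm in diameter, 16 mm high. 70 g. Point: boss centre, 8 mm above the surface below; x towards the jaws, y across (close the fingers along y), z up.
- oblong_tray_floor (a point): Oblong mahogany tray for shut forceps, 240 x 150 mm outside (228 x 138 mm inside), 16 mm high in all, with a 6 mm rim and a flat cork-lined floor 7 mm above the table. Fixed to the table. This point is the centre of the floor's upper face; x runs along the long side, z up.
- round_dish_floor (a point): Round mahogany dish for open forceps, 236 mm in diameter outside (224 mm inside), 16 mm high in all, with a 6 mm rim and a flat cork-lined floor 7 mm above the table. Fixed to the table. This point is the centre of the floor's upper face; x has no visible mark; z up.
Mind the look-alikes: they are no part of the job. Leave any red or turquoise look-alike of the part that bears shut_forceps_pivot alone.

How it is judged:
At the end, for the whole second after the job is handed in: Shut forceps on the oblong tray's floor, open forceps on the round dish's floor, both flat (within 3 degrees), at rest, no part on a rim: pivots at most 3 mm above resting height, within 80 mm of the centre (across the tray: 60 mm) (x of shut_forceps_pivot in the frame of oblong_tray_floor between -0.08 and 0.08 m and y of shut_forceps_pivot in the frame of oblong_tray_floor between -0.06 and 0.06 m and z of shut_forceps_pivot in the frame of oblong_tray_floor between 0.002 and 0.011 m and angle between each of shut_forceps_pivot, open_forceps_pivot's own z axis and vertical below 0.05 rad and x of open_forceps_pivot in the frame of round_dish_floor between -0.08 and 0.08 m and y of open_forceps_pivot in the frame of round_dish_floor between -0.08 and 0.08 m and z of open_forceps_pivot in the frame of round_dish_floor between 0.002 and 0.011 m and linear speed of each of shut_forceps, open_forceps below 0.02 m/s and angular speed of each of shut_forceps, open_forceps below 0.2 rad/s); the robot touches nothing.
It fails at once if the shut forceps are dropped or thrown (faster than 0.7 m/s while not held, a fall of about 25 mm) (linear speed of shut_forceps above 0.7 m/s and contact force between the fingers and shut_forceps below 0.05 N).
It fails at once if the open forceps are dropped or thrown (faster than 0.7 m/s while not held, a fall of about 25 mm) (linear speed of open_forceps above 0.7 m/s and contact force between the fingers and open_forceps below 0.05 N).
It also fails if it takes over 58 s, if anything falls off the work surface, if the arm or the gripper's body presses on something with over 40 N, if the wrist force passes 120 N, or if a joint passes its speed limit or range.

## Working session

There is one attempt and no reset: what is moved stays moved. The work goes in short steps, Python scripts to look and compute and a tool call to move; the robot and the scene stay as the last step left them, time stands still between calls to the robot, and variables do not carry over. Pictures are saved under pics/ and viewed, at most 10 in all, crops included, and the job is handed in when it is done.

Besides the shell and the picture viewer there is one more tool, called after "Request:" as a command line: name --argument value ..., lists and objects as JSON in quotes. jog_arm: Moves the arm, as the interface text tells. Its arguments: {"type":"object","properties":{"deltas":{"type":"array","items":{"type":"object","properties":{"gripper":{"type":"number"},"offset":{"type":"array","items":{"type":"number"}},"rotation":{"type":"array","items":{"type":"number"}}}}},"newtons":{"type":"number"}},"required":["deltas"]}

```bash
mkdir -p pics; python3 - <<'E'
from workcell import manip, imaging
import cv2,numpy as np
for n in("top","side"):
    cv2.imwrite(f"pics/{n}0.png",imaging.camera(n)); m=imaging.camera_model(n); print(n,{k:np.round(v,4).tolist() if not isinstance(v,str) else v for k,v in m.items()})
o=manip.get_obs();print({k:np.round(v,3).tolist() for k,v in o.items()},manip.finger_overhang)
E
```

```text
top {'camera_matrix': [[467.2866, 0.0, 321.3506], [0.0, 467.2866, 191.8311], [0.0, 0.0, 1.0]], 'world_to_cam': [[0.0072, -1.0, 0.0055, -0.0037], [0.9947, 0.0077, 0.1028, -0.4364], [-0.1029, 0.0047, 0.9947, -1.1977], [0.0, 0.0, 0.0, 1.0]]}
side {'camera_matrix': [[473.1692, 0.0, 317.4163], [0.0, 473.1692, 199.5565], [0.0, 0.0, 1.0]], 'world_to_cam': [[0.9642, -0.2645, 0.0186, -0.4174], [0.1452, 0.5851, 0.7978, -0.1163], [-0.2219, -0.7666, 0.6026, -1.1128], [0.0, 0.0, 0.0, 1.0]]}
{'clock': 0.1, 'joint_pos': [-1.187, 0.333, -0.065, 1.461, 0.022, 1.35, -0.088], 'joint_velocities': [-0.001, -0.002, -0.001, -0.002, 0.0, -0.0, 0.001], 'tau': [0.001, -62.674, 0.049, -39.243, 0.016, 0.007, 0.0], 'position': [0.247, 0.574, 0.242], 'ee_rot': [0.202, 0.979, -0.001, -0.0], 'ft_force': [0.367, 0.595, -1.027], 'torque': [0.015, 0.004, -0.032], 'grasp_force': 0.0, 'grip_width': 0.996} 0.011
```

View pics/top0.png

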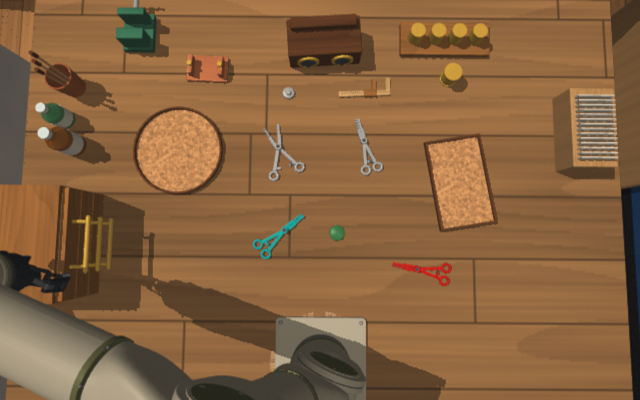

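View pics/side0.png

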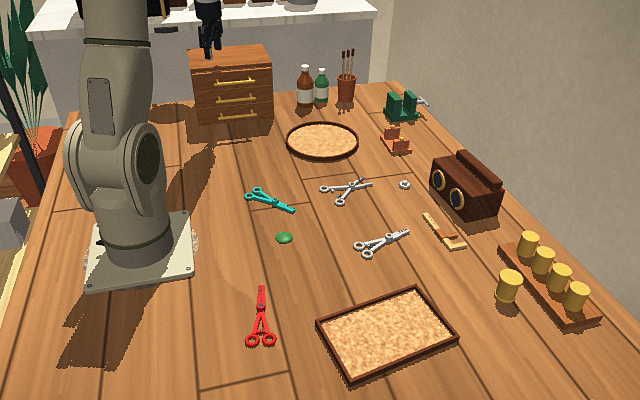

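The top view shows these candidates:
- Grey open forceps, pivot near (281,151), with the tips apart at (267,129) and (279,126).
- Grey forceps near (367,147), jaws together at (361,121), so these look shut.
- Turquoise (285,232) and red (425,270) look-alikes, which I'll leave alone.

The dish is at (179,150) and the tray at (460,182). I'll check the choice in a close crop and measure.

```bash
cat > h.py <<'E'
from workcell import manip, imaging
import cv2,numpy as np
def ray(n,px,z):
    m=imaging.camera_model(n);K=np.array(m["camera_matrix"]);T=np.array(m["world_to_cam"])
    d=np.linalg.inv(K)@[px[0],px[1],1];d=T[:3,:3].T@(d*[1,-1,-1]);c=-T[:3,:3].T@T[:3,3]
    return c+d*(z-c[2])/d[2]
def grey(im,x0,y0,x1,y1):
    hsv=cv2.cvtColor(im,cv2.COLOR_BGR2HSV);m=((hsv[...,1]<60)&(hsv[...,2]>90)).astype(np.uint8)*255
    o=np.zeros_like(m);o[y0:y1,x0:x1]=m[y0:y1,x0:x1];return o
E
python3 - <<'E'
from h import *
im=cv2.imread("pics/top0.png");sd=cv2.imread("pics/side0.png")
a=cv2.resize(im[110:190,250:400],None,fx=5,fy=5,interpolation=cv2.INTER_CUBIC)
b=cv2.resize(sd[170:270,310:420],None,fx=1.9,fy=1.9)
cv2.imwrite("pics/crop.png",a)
for nm,box in(("open",(255,115,312,185)),("shut",(345,110,395,180))):
    m=grey(im,*box);p=cv2.findNonZero(m)[:,0].astype(float)
    w=np.array([ray("top",q,.006)[:2] for q in p]);c=w.mean(0);u,s,v=np.linalg.svd(w-c)
    q=(w-c)@v.T
    print(nm,len(p),c.round(3),v.round(3).tolist(),q.min(0).round(3),q.max(0).round(3))
hsv=cv2.cvtColor(im,cv2.COLOR_BGR2HSV)
cork=((hsv[...,2]>165)&(hsv[...,0]<22)&(hsv[...,1]>80)).astype(np.uint8)*255
cork=cv2.morphologyEx(cork,cv2.MORPH_CLOSE,np.ones((7,7)))
for c in cv2.findContours(cork,0,2)[0]:
    if cv2.contourArea(c)>2000:
        r=cv2.minAreaRect(c);print(r,ray("top",r[0],.007).round(3),[ray("top",k,.007)[:2].round(3).tolist() for k in cv2.boxPoints(r)])
E
```

```text
open 442 [0.534 0.107] [[-0.945, -0.327], [-0.327, 0.945]] [-0.086 -0.049] [0.057 0.049]
shut 428 [ 0.55 -0.12] [[-0.96, -0.28], [0.28, -0.96]] [-0.09 -0.03] [0.062 0.03 ]
((460.0169677734375, 182.2012176513672), (86.17752075195312, 50.08315658569336), 78.85710906982422) [ 0.467 -0.368  0.007] [[0.567, -0.283], [0.594, -0.415], [0.368, -0.453], [0.342, -0.323]]
((316.5, 150.0), (80.0, 357.0), 90.0) [0.55  0.013 0.007] [[0.655, 0.494], [0.664, -0.468], [0.446, -0.461], [0.439, 0.484]]
```

View pics/crop.png

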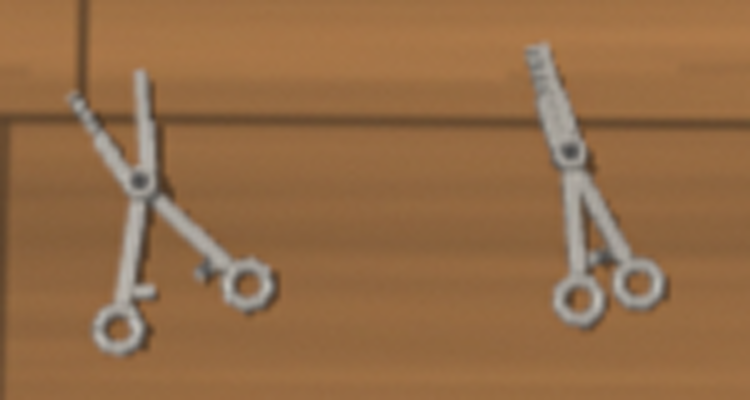

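The crop confirms it. The left one (pivot at crop (140,181), i.e. top px (278,146)) has its jaws apart, so it's open. The right one (crop (570,151), top px (364,140)) has its jaws together, so it's shut.

```bash
cat >> h.py <<'E'
from scipy.spatial.transform import Rotation as R
def go(p,yaw):
    "offset in tool axes to p, and tool-z turn (deg) that lines tool y with yaw+90 (mod 180)"
    o=manip.get_obs();r=R.from_quat(o["ee_rot"]);y=r.apply([0,1,0])
    d=(yaw+90-np.degrees(np.arctan2(y[1],y[0])))%180;d=d-180 if d>90 else d
    print("clock",round(o["clock"],2),"j7",round(o["joint_pos"][6],2),"tool shift",r.inv().apply(np.array(p)-o["position"]).round(4),"turn z",round(-d,1), "tilt",np.degrees(np.arccos(-r.apply([0,0,1])[2])).round(2))
E
python3 - <<'E'
from h import *
P=lambda x,y,z:ray("top",(250+(x-2)/5,110+(y-2)/5),z)
for nm,piv,back,front in(("open",(140,181),(183,307),(106,82)),("shut",(570,151),(609,291),(538,50))):
    p=P(*piv,.016);d=(P(*front,.006)-P(*back,.006));yaw=np.degrees(np.arctan2(d[1],d[0]))
    print(nm,p.round(4),yaw.round(1),"ringdist",np.linalg.norm(P(*back,.006)-p).round(3)); go([*p[:2],.12],yaw)
im=cv2.imread("pics/top0.png");hsv=cv2.cvtColor(im,cv2.COLOR_BGR2HSV)
g=((hsv[...,2]>165)&(hsv[...,0]<22)).astype(np.uint8);g[:,:130]=0;g[:,228:]=0;g[:105]=0;g[200:]=0
c=max(cv2.findContours(cv2.morphologyEx(g,cv2.MORPH_OPEN,np.ones((3,3))),0,2)[0],key=cv2.contourArea)
e=cv2.minEnclosingCircle(c);print(e,ray("top",e[0],.007).round(3))
E
```

```text
open [0.5588 0.1164 0.016 ] 19.5 ringdist 0.07
clock 0.1 j7 -0.09 tool shift [-0.4672 -0.2966  0.122 ] turn z -42.8 tilt 0.07
shut [ 0.5769 -0.1117  0.016 ] 16.1 ringdist 0.077
clock 0.1 j7 -0.09 tool shift [-0.574  -0.4989  0.1223] turn z -39.4 tilt 0.07
((177.8749237060547, 150.07359313964844), 41.48521041870117) [0.547 0.383 0.007]
```

Request:
jog_arm --deltas '[{"gripper":1,"offset":[-0.017,-0.011,0]},{"offset":[-0.03,-0.019,0]},{"offset":[-0.035,-0.022,0]},{"offset":[-0.035,-0.022,0]},{"offset":[-0.035,-0.022,0]},{"offset":[-0.035,-0.022,0]},{"offset":[-0.035,-0.022,0]},{"offset":[-0.035,-0.022,0]},{"offset":[-0.035,-0.022,0]},{"offset":[-0.035,-0.022,0]},{"offset":[-0.035,-0.022,0]},{"offset":[-0.035,-0.022,0]},{"offset":[-0.035,-0.022,0]},{"offset":[-0.035,-0.022,0.03],"rotation":[0,0,0]},{"offset":[0,0,0.03],"rotation":[0,0,-8.5]},{"offset":[0,0,0.03],"rotation":[0,0,-8.5]},{"offset":[0,0,0.03],"rotation":[0,0,-8.5]},{"rotation":[0,0,-8.5]},{"rotation":[0,0,-8.5]},{}]' --newtons 40

```text
schema error: expected keys gripper, offset, rotation
```

Request:
jog_arm --deltas '[{"gripper":1,"offset":[-0.017,-0.011,0],"rotation":[0,0,0]},{"gripper":1,"offset":[-0.03,-0.019,0],"rotation":[0,0,0]},{"gripper":1,"offset":[-0.035,-0.022,0],"rotation":[0,0,0]},{"gripper":1,"offset":[-0.035,-0.022,0],"rotation":[0,0,0]},{"gripper":1,"offset":[-0.035,-0.022,0],"rotation":[0,0,0]},{"gripper":1,"offset":[-0.035,-0.022,0],"rotation":[0,0,0]},{"gripper":1,"offset":[-0.035,-0.022,0],"rotation":[0,0,0]},{"gripper":1,"offset":[-0.035,-0.022,0],"rotation":[0,0,0]},{"gripper":1,"offset":[-0.035,-0.022,0],"rotation":[0,0,0]},{"gripper":1,"offset":[-0.035,-0.022,0],"rotation":[0,0,0]},{"gripper":1,"offset":[-0.035,-0.022,0],"rotation":[0,0,0]},{"gripper":1,"offset":[-0.035,-0.022,0],"rotation":[0,0,0]},{"gripper":1,"offset":[-0.035,-0.022,0],"rotation":[0,0,0]},{"gripper":1,"offset":[-0.035,-0.022,0.03],"rotation":[0,0,0]},{"gripper":1,"offset":[0,0,0.03],"rotation":[0,0,-8.5]},{"gripper":1,"offset":[0,0,0.03],"rotation":[0,0,-8.5]},{"gripper":1,"offset":[0,0,0.03],"rotation":[0,0,-8.5]},{"gripper":1,"offset":[0,0,0],"rotation":[0,0,-8.5]},{"gripper":1,"offset":[0,0,0],"rotation":[0,0,-8.5]},{"gripper":1,"offset":[0,0,0],"rotation":[0,0,0]}]' --newtons 40

```text
clock: 2.1
position: [0.5591, 0.1198, 0.1224]
ee_rot: [-0.168, 0.986, 0.0, -0.001]
ft_force: [0.2, 0.2, 0.1]
grip_width: 1.002
grasp_force: 0.0
```

```bash
python3 - <<'E'
from h import *
go([.5588,.1164,.016],19.5)
a=imaging.camera("side")
m=imaging.camera_model("side");K=np.array(m["camera_matrix"]);T=np.array(m["world_to_cam"])
for p in([.5588,.1164,.016],[.5769,-.1117,.016]):
    q=T[:3,:3]@p+T[:3,3];q=K@(q*[1,-1,-1]);print((q/q[2])[:2].round(1))
cv2.imwrite("pics/side1.png",cv2.resize(a[120:280,260:460],None,fx=4,fy=3.75,interpolation=cv2.INTER_CUBIC))
E
```

```text
clock 2.1 j7 1.67 tool shift [ 0.0012 -0.0031  0.1064] turn z -0.2 tilt 0.06
[350.1 183.1]
[387.1 234.7]
```

View pics/side1.png

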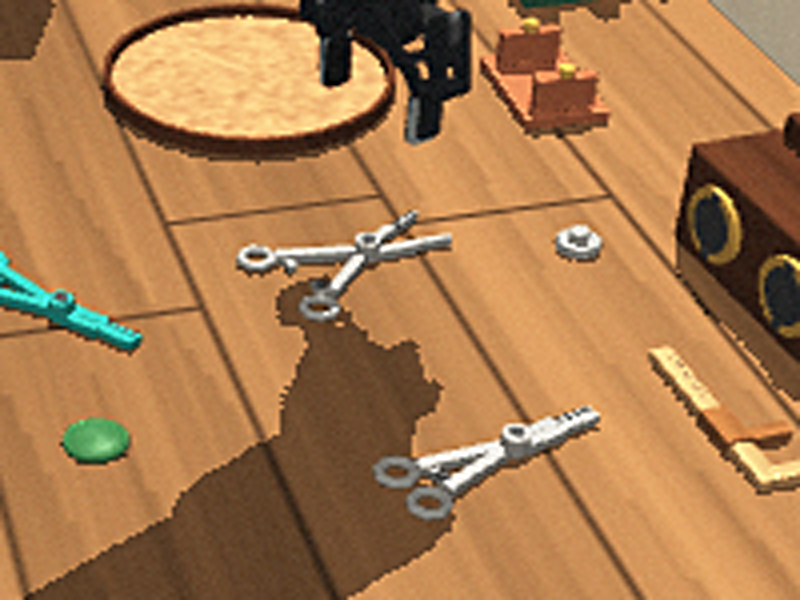

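The open forceps sit below the gripper with the boss at crop (368,241). The shut boss is at crop (517,436). The side view agrees with the top one to about 3 mm, so I'm going down on the open one.

Request:
jog_arm --deltas '[{"gripper":1,"offset":[-0.001,-0.003,0.02],"rotation":[0,0,0]},{"gripper":1,"offset":[0,0,0.03],"rotation":[0,0,0]},{"gripper":1,"offset":[0,0,0.03],"rotation":[0,0,0]},{"gripper":1,"offset":[0,0,0.016],"rotation":[0,0,0]},{"gripper":1,"offset":[0,0,0.01],"rotation":[0,0,0]},{"gripper":0,"offset":[0,0,0],"rotation":[0,0,0]},{"gripper":0,"offset":[0,0,0],"rotation":[0,0,0]},{"gripper":0,"offset":[0,0,0],"rotation":[0,0,0]},{"gripper":0,"offset":[0,0,0],"rotation":[0,0,0]},{"gripper":0,"offset":[0,0,0],"rotation":[0,0,0]},{"gripper":0,"offset":[0,0,0],"rotation":[0,0,0]},{"gripper":0,"offset":[0,0,0],"rotation":[0,0,0]},{"gripper":0,"offset":[0,0,0],"rotation":[0,0,0]},{"gripper":0,"offset":[0,0,0],"rotation":[0,0,0]},{"gripper":0,"offset":[0,0,0],"rotation":[0,0,0]}]' --newtons 40

```text
clock: 3.65
position: [0.562, 0.1177, 0.018]
ee_rot: [-0.167, 0.986, 0.0, 0.001]
ft_force: [-1.6, -0.2, 5.6]
grip_width: 0.197
grasp_force: 37.4
```

Request:
jog_arm --deltas '[{"gripper":0,"offset":[0,0,-0.01],"rotation":[0,0,0]},{"gripper":0,"offset":[0,0,-0.02],"rotation":[0,0,0]},{"gripper":0,"offset":[0,0,-0.02],"rotation":[0,0,0]},{"gripper":0,"offset":[0,0,-0.02],"rotation":[0,0,0]},{"gripper":0,"offset":[0,0,-0.01],"rotation":[0,0,0]},{"gripper":0,"offset":[0,0,0],"rotation":[0,0,0]}]'

```text
clock: 4.25
position: [0.5622, 0.1177, 0.0986]
ee_rot: [-0.167, 0.986, 0.0, 0.001]
ft_force: [0.6, -0.2, -1.0]
grip_width: 0.193
grasp_force: 37.8
```

```bash
python3 - <<'E'
from h import *
yaw=np.radians(19.5)
go([.547+.022*np.cos(yaw),.383+.022*np.sin(yaw),.098],19.5)
a=imaging.camera("side")
cv2.imwrite("pics/side2.png",cv2.resize(a[100:260,260:460],None,fx=4,fy=3.75,interpolation=cv2.INTER_CUBIC))
# dish centre from side view
d=cv2.imread("pics/side0.png");h=cv2.cvtColor(d,cv2.COLOR_BGR2HSV);g=((h[...,2]>170)&(h[...,0]<25)).astype(np.uint8);g[:118]=0;g[162:]=0;g[:,:280]=0;g[:,365:]=0
c=max(cv2.findContours(g,0,2)[0],key=cv2.contourArea)
w=np.array([ray("side",q,.007)[:2] for q in c[:,0]],np.float32);print(cv2.minEnclosingCircle(w))
E
```

```text
clock 4.25 j7 1.68 tool shift [-0.0948  0.2557  0.001 ] turn z -0.3 tilt 0.17
((0.5524818897247314, 0.38304316997528076), 0.110316701233387)
```

View pics/side2.png

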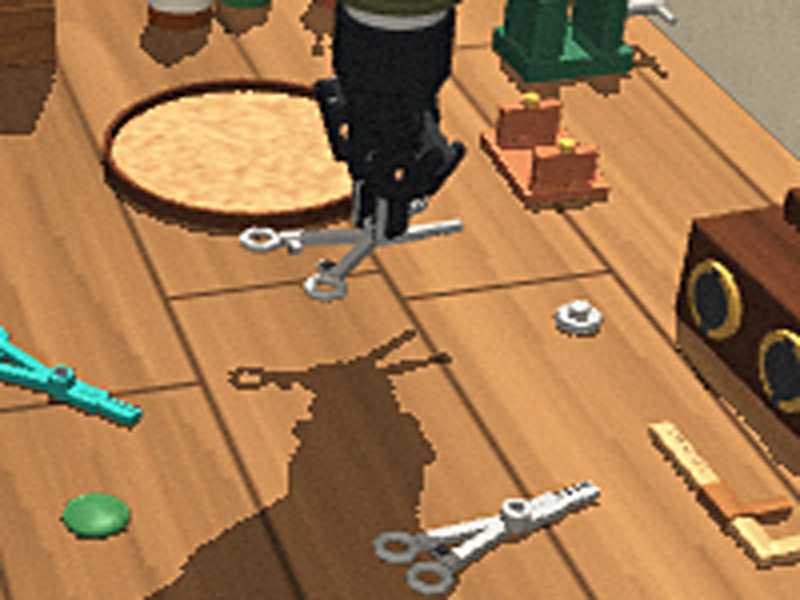

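The forceps hang level in the grip, with the boss at about crop (380,232). Next: carry them to the dish.

Request:
jog_arm --deltas '[{"gripper":0,"offset":[-0.005,0.015,0],"rotation":[0,0,0]},{"gripper":0,"offset":[-0.01,0.025,0],"rotation":[0,0,0]},{"gripper":0,"offset":[-0.011,0.03,0],"rotation":[0,0,0]},{"gripper":0,"offset":[-0.011,0.03,0],"rotation":[0,0,0]},{"gripper":0,"offset":[-0.012,0.03,0],"rotation":[0,0,0]},{"gripper":0,"offset":[-0.012,0.03,0],"rotation":[0,0,0]},{"gripper":0,"offset":[-0.012,0.03,0],"rotation":[0,0,0]},{"gripper":0,"offset":[-0.011,0.03,0],"rotation":[0,0,0]},{"gripper":0,"offset":[-0.009,0.02,0],"rotation":[0,0,0]},{"gripper":0,"offset":[-0.005,0.015,0],"rotation":[0,0,0]},{"gripper":0,"offset":[0,0,0],"rotation":[0,0,0]},{"gripper":0,"offset":[0,0,0.015],"rotation":[0,0,0]},{"gripper":0,"offset":[0,0,0.02],"rotation":[0,0,0]},{"gripper":0,"offset":[0,0,0.015],"rotation":[0,0,0]},{"gripper":0,"offset":[0,0,0.01],"rotation":[0,0,0]},{"gripper":0,"offset":[0,0,0.005],"rotation":[0,0,0]},{"gripper":0,"offset":[0,0,0.004],"rotation":[0,0,0]},{"gripper":0,"offset":[0,0,0],"rotation":[0,0,0]},{"gripper":0,"offset":[0,0,0],"rotation":[0,0,0]}]'

```text
clock: 6.2
position: [0.5703, 0.3908, 0.0286]
ee_rot: [-0.167, 0.986, 0.0, 0.0]
ft_force: [-0.1, 0.8, -0.7]
grip_width: 0.192
grasp_force: 37.9
```

```bash
python3 - <<'E'
from h import *
yaw=np.radians(19.5)
go([.550+.022*np.cos(yaw),.383+.022*np.sin(yaw),.0245],19.5);print(manip.get_obs()["ft_force"])
E
```

```text
clock 6.2 j7 1.29 tool shift [-0.0002 -0.0006  0.0041] turn z -0.3 tilt 0.06
[-0.13123001  0.81072816 -0.66686969]
```

Request:
jog_arm --deltas '[{"gripper":0,"offset":[0,0,0.002],"rotation":[0,0,0]},{"gripper":0,"offset":[0,0,0.001],"rotation":[0,0,0]},{"gripper":0,"offset":[0,0,0.001],"rotation":[0,0,0]},{"gripper":0,"offset":[0,0,0.001],"rotation":[0,0,0]},{"gripper":0,"offset":[0,0,0],"rotation":[0,0,0]},{"gripper":0,"offset":[0,0,0],"rotation":[0,0,0]}]'

```text
clock: 6.8
position: [0.5702, 0.3907, 0.025]
ee_rot: [-0.167, 0.986, 0.0, 0.0]
ft_force: [-5.6, -4.8, 13.8]
grip_width: 0.194
grasp_force: 42.1
```

Contact with the floor, so I'll open, rise and check.

Request:
jog_arm --deltas '[{"gripper":0.25,"offset":[0,0,0],"rotation":[0,0,0]},{"gripper":0.35,"offset":[0,0,0],"rotation":[0,0,0]},{"gripper":0.55,"offset":[0,0,0],"rotation":[0,0,0]},{"gripper":0.55,"offset":[0,0,0],"rotation":[0,0,0]},{"gripper":0.55,"offset":[0,0,-0.01],"rotation":[0,0,0]},{"gripper":0.55,"offset":[0,0,-0.02],"rotation":[0,0,0]},{"gripper":0.55,"offset":[0,0,-0.03],"rotation":[0,0,0]},{"gripper":0.55,"offset":[0,0,-0.03],"rotation":[0,0,0]},{"gripper":1,"offset":[0,0,-0.01],"rotation":[0,0,0]},{"gripper":1,"offset":[0,-0.025,0],"rotation":[0,0,0]},{"gripper":1,"offset":[0,-0.04,0],"rotation":[0,0,0]},{"gripper":1,"offset":[0,-0.04,0],"rotation":[0,0,0]},{"gripper":1,"offset":[0,-0.04,0],"rotation":[0,0,0]},{"gripper":1,"offset":[0,-0.04,0],"rotation":[0,0,0]},{"gripper":1,"offset":[0,-0.04,0],"rotation":[0,0,0]},{"gripper":1,"offset":[0,-0.04,0],"rotation":[0,0,0]},{"gripper":1,"offset":[0,-0.04,0],"rotation":[0,0,0]},{"gripper":1,"offset":[0,-0.04,0],"rotation":[0,0,0]},{"gripper":1,"offset":[0,-0.04,0],"rotation":[0,0,0]},{"gripper":1,"offset":[0,0,0],"rotation":[0,0,0]}]'

```text
clock: 8.8
position: [0.6974, 0.0182, 0.1229]
ee_rot: [-0.162, 0.987, -0.002, -0.0]
ft_force: [-1.3, -0.7, 0.1]
grip_width: 1.003
grasp_force: 0.0
```

```bash
python3 - <<'E'
from h import *
go([.579,-.1105,.018],16.1)
cv2.imwrite("pics/top3.png",cv2.resize(imaging.camera("top")[80:260,120:360],None,fx=3.3,fy=3.3,interpolation=cv2.INTER_CUBIC))
E
```

```text
clock 8.8 j7 1.89 tool shift [ 0.1533 -0.0835  0.1054] turn z 2.6 tilt 0.26
```

View pics/top3.png

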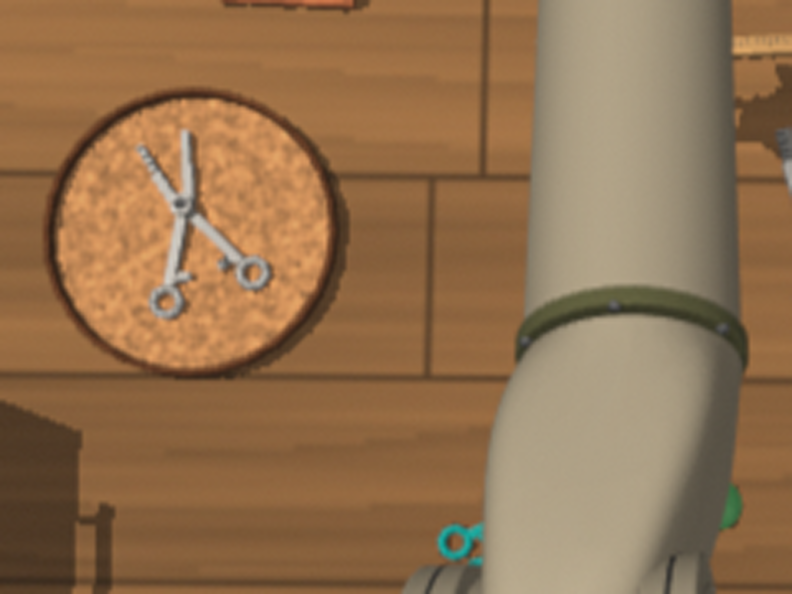

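The open forceps lie inside the dish, clear of the rim, with the pivot at crop (183,204). Next the shut one.

Request:
jog_arm --deltas '[{"gripper":1,"offset":[0.023,-0.0125,0],"rotation":[0,0,0]},{"gripper":1,"offset":[0.035,-0.02,0],"rotation":[0,0,0]},{"gripper":1,"offset":[0.035,-0.02,0],"rotation":[0,0,0]},{"gripper":1,"offset":[0.035,-0.02,0],"rotation":[0,0,0]},{"gripper":1,"offset":[0.025,-0.011,0],"rotation":[0,0,0]},{"gripper":1,"offset":[0,0,0],"rotation":[0,0,2.6]},{"gripper":1,"offset":[0,0,0.02],"rotation":[0,0,0]},{"gripper":1,"offset":[0,0,0.02],"rotation":[0,0,0]},{"gripper":1,"offset":[0,0,0],"rotation":[0,0,0]},{"gripper":1,"offset":[0,0,0],"rotation":[0,0,0]}]'

```text
clock: 9.85
position: [0.5795, -0.1014, 0.0832]
ee_rot: [-0.145, 0.989, 0.0, -0.0]
ft_force: [-0.2, -0.1, 0.3]
grip_width: 1.002
grasp_force: 0.0
```

```bash
python3 - <<'E'
from h import *
go([.579,-.1105,.0175],16.1)
E
```

```text
clock 9.85 j7 2.05 tool shift [ 0.0031 -0.0086  0.0657] turn z 0.6 tilt 0.04
```

Request:
jog_arm --deltas '[{"gripper":1,"offset":[0.003,-0.009,0.01],"rotation":[0,0,0.6]},{"gripper":1,"offset":[0,0,0.02],"rotation":[0,0,0]},{"gripper":1,"offset":[0,0,0.02],"rotation":[0,0,0]},{"gripper":1,"offset":[0,0,0.01],"rotation":[0,0,0]},{"gripper":1,"offset":[0,0,0.006],"rotation":[0,0,0]},{"gripper":0,"offset":[0,0,0],"rotation":[0,0,0]},{"gripper":0,"offset":[0,0,0],"rotation":[0,0,0]},{"gripper":0,"offset":[0,0,0],"rotation":[0,0,0]},{"gripper":0,"offset":[0,0,0],"rotation":[0,0,0]},{"gripper":0,"offset":[0,0,0],"rotation":[0,0,0]},{"gripper":0,"offset":[0,0,0],"rotation":[0,0,0]},{"gripper":0,"offset":[0,0,0],"rotation":[0,0,0]},{"gripper":0,"offset":[0,0,0],"rotation":[0,0,0]},{"gripper":0,"offset":[0,0,0],"rotation":[0,0,0]}]'

```text
clock: 11.25
position: [0.5796, -0.1117, 0.0176]
ee_rot: [-0.139, 0.99, 0.0, 0.0]
ft_force: [-1.9, -0.1, 5.5]
grip_width: 0.182
grasp_force: 39.0
```

Request:
jog_arm --deltas '[{"gripper":0,"offset":[0,0,-0.01],"rotation":[0,0,0]},{"gripper":0,"offset":[0,0,-0.02],"rotation":[0,0,0]},{"gripper":0,"offset":[0,0,-0.02],"rotation":[0,0,0]},{"gripper":0,"offset":[0,0,-0.02],"rotation":[0,0,0]},{"gripper":0,"offset":[0,0,-0.01],"rotation":[0,0,5]},{"gripper":0,"offset":[0,0,0],"rotation":[0,0,5]},{"gripper":0,"offset":[0,0,0],"rotation":[0,0,0]}]'

```text
clock: 11.95
position: [0.5794, -0.1117, 0.0977]
ee_rot: [-0.052, 0.999, -0.0, 0.0]
ft_force: [-0.2, -0.0, -0.2]
grip_width: 0.181
grasp_force: 39.0
```

```bash
python3 - <<'E'
from h import *
go([.467+.015,-.368+.002,.098],6)
d=cv2.imread("pics/side0.png");h=cv2.cvtColor(d,cv2.COLOR_BGR2HSV);g=((h[...,2]>185)&(h[...,0]<25)).astype(np.uint8);g[:285]=0;g[:,:310]=0;g[:,465:]=0
c=max(cv2.findContours(cv2.morphologyEx(g,3,np.ones((5,5))),0,2)[0],key=cv2.contourArea)
w=np.array([ray("side",q,.007)[:2] for q in c[:,0]],np.float32);print(cv2.minAreaRect(w))
a=imaging.camera("side")
cv2.imwrite("pics/side4.png",cv2.resize(a[170:390,300:480],None,fx=2.7,fy=2.7,interpolation=cv2.INTER_CUBIC))
E
```

```text
clock 11.95 j7 1.89 tool shift [ 0.1231 -0.2429 -0.0004] turn z -0.1 tilt 0.05
((0.47194525599479675, -0.36534249782562256), (0.22399643063545227, 0.13268664479255676), 9.4458646774292)
```

View pics/side4.png

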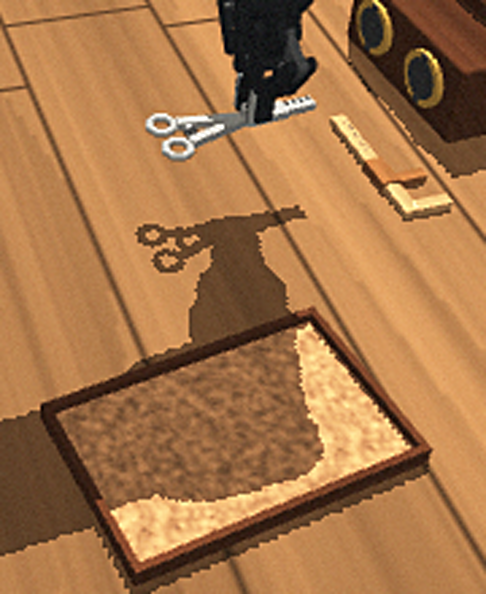

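The shut forceps are held level (boss at crop (255,112)), and the two views agree on the tray centre. Next: carry them to the tray.

Request:
jog_arm --deltas '[{"gripper":0,"offset":[0.007,-0.014,0],"rotation":[0,0,0]},{"gripper":0,"offset":[0.012,-0.024,0],"rotation":[0,0,0]},{"gripper":0,"offset":[0.014,-0.028,0],"rotation":[0,0,0]},{"gripper":0,"offset":[0.014,-0.028,0],"rotation":[0,0,0]},{"gripper":0,"offset":[0.014,-0.028,0],"rotation":[0,0,0]},{"gripper":0,"offset":[0.014,-0.028,0],"rotation":[0,0,0]},{"gripper":0,"offset":[0.014,-0.028,0],"rotation":[0,0,0]},{"gripper":0,"offset":[0.014,-0.028,0],"rotation":[0,0,0]},{"gripper":0,"offset":[0.012,-0.024,0],"rotation":[0,0,0]},{"gripper":0,"offset":[0.006,-0.012,0],"rotation":[0,0,0]},{"gripper":0,"offset":[0,0,0],"rotation":[0,0,0]},{"gripper":0,"offset":[0,0,0.015],"rotation":[0,0,0]},{"gripper":0,"offset":[0,0,0.02],"rotation":[0,0,0]},{"gripper":0,"offset":[0,0,0.015],"rotation":[0,0,0]},{"gripper":0,"offset":[0,0,0.01],"rotation":[0,0,0]},{"gripper":0,"offset":[0,0,0.005],"rotation":[0,0,0]},{"gripper":0,"offset":[0,0,0.003],"rotation":[0,0,0]},{"gripper":0,"offset":[0,0,0],"rotation":[0,0,0]},{"gripper":0,"offset":[0,0,0],"rotation":[0,0,0]}]'

```text
clock: 13.9
position: [0.4845, -0.3653, 0.0295]
ee_rot: [-0.052, 0.999, -0.0, 0.0]
ft_force: [0.1, -0.7, -1.8]
grip_width: 0.181
grasp_force: 39.1
```

```bash
python3 - <<'E'
from h import *
go([.484,-.365,.0245],6)
E
```

```text
clock 13.9 j7 2.42 tool shift [0.0005 0.0003 0.005 ] turn z -0.0 tilt 0.05
```

Request:
jog_arm --deltas '[{"gripper":0,"offset":[0,0,0.002],"rotation":[0,0,0]},{"gripper":0,"offset":[0,0,0.001],"rotation":[0,0,0]},{"gripper":0,"offset":[0,0,0.001],"rotation":[0,0,0]},{"gripper":0,"offset":[0,0,0.001],"rotation":[0,0,0]},{"gripper":0,"offset":[0,0,0],"rotation":[0,0,0]},{"gripper":0,"offset":[0,0,0],"rotation":[0,0,0]}]'

```text
clock: 14.5
position: [0.4843, -0.3651, 0.0246]
ee_rot: [-0.052, 0.999, 0.0, 0.0]
ft_force: [-3.4, 1.6, 7.9]
grip_width: 0.181
grasp_force: 39.9
```

Request:
jog_arm --deltas '[{"gripper":0.25,"offset":[0,0,0],"rotation":[0,0,0]},{"gripper":0.35,"offset":[0,0,0],"rotation":[0,0,0]},{"gripper":0.55,"offset":[0,0,0],"rotation":[0,0,0]},{"gripper":0.55,"offset":[0,0,0],"rotation":[0,0,0]},{"gripper":0.55,"offset":[0,0,-0.01],"rotation":[0,0,0]},{"gripper":0.55,"offset":[0,0,-0.02],"rotation":[0,0,0]},{"gripper":0.55,"offset":[0,0,-0.03],"rotation":[0,0,0]},{"gripper":0.55,"offset":[0,0,-0.03],"rotation":[0,0,0]},{"gripper":0.55,"offset":[0,0,-0.01],"rotation":[0,0,0]},{"gripper":0.55,"offset":[0,0.025,0],"rotation":[0,0,0]},{"gripper":0.55,"offset":[0,0.04,0],"rotation":[0,0,0]},{"gripper":0.55,"offset":[0,0.04,0],"rotation":[0,0,0]},{"gripper":0.55,"offset":[0,0.04,0],"rotation":[0,0,0]},{"gripper":0.55,"offset":[0,0.04,0],"rotation":[0,0,0]},{"gripper":0.55,"offset":[0,0.04,0],"rotation":[0,0,0]},{"gripper":0.55,"offset":[0,0.03,0],"rotation":[0,0,0]},{"gripper":0.55,"offset":[0,0,0],"rotation":[0,0,0]},{"gripper":0.55,"offset":[0,0,0],"rotation":[0,0,0]}]'

```text
clock: 16.3
position: [0.4575, -0.1112, 0.1241]
ee_rot: [-0.053, 0.999, 0.0, 0.0]
ft_force: [0.7, -0.3, -0.3]
grip_width: 0.546
grasp_force: 0.0
```

```bash
python3 - <<'E'
from h import *
s=imaging.camera("side")[110:390,270:470];t=imaging.camera("top")[70:350,120:520]
cv2.imwrite("pics/end.png",cv2.resize(np.hstack([s,t]),(800,373),interpolation=cv2.INTER_AREA))
E
```

```text
(no output)
```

View pics/end.png

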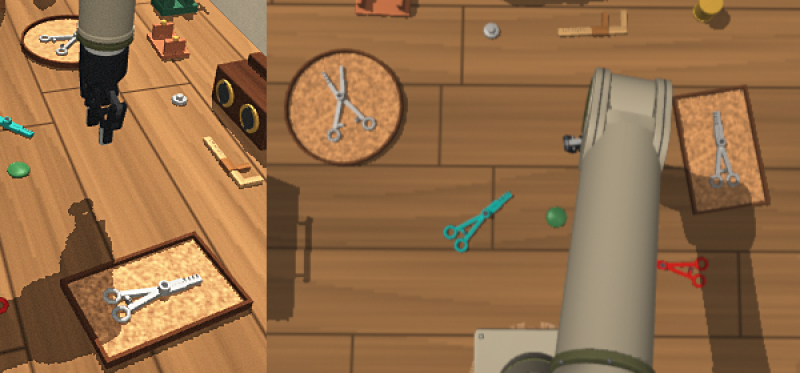

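Both forceps lie flat inside their containers: the shut one in the tray with its pivot at (718,142), the open one in the dish at (340,97). The gripper is clear of everything.

```bash
python3 -c "
from workcell import workorder
print(workorder.hand_in())"
```

```text
the job is handed in; nothing more can be done
None
```

The shut forceps lie flat in the oblong tray and the open forceps flat in the round dish; the job was handed in at about 16 s of the 58 s allowed, and no verdict was returned.

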